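# Count three polished bar handles on the rocking board

## Robot

A 6-joint arm with a two-finger parallel gripper is mounted at the origin on the work surface. World frame = base frame: x ahead of the robot, y to its left, z up, the work surface at z = 0. Lengths are in m, angles in rad, forces in N, time in s.
With the tool pointing down it reaches from about 0.35 to 0.975 m from the base axis. Payload 17.4 kg.
Tool frame: the origin (TCP) lies at the very end of the fingers, on their centre line; the grasp point (between the pads) lies 19 mm behind it (bot.hold_point_z is the distance from the TCP to the grasp point, in m); x points along the fingers, y is the direction in which the jaws open and shut, and the axes are right-handed (so a half turn about x gives the same grasp; the last joint's range is limited). The gripper opens to 85 mm and grips with 20 to 120 N. Pads are 22 mm wide; open, the fingers measure 114 mm over their backs; the gripper's body (76 mm by 85 mm) begins 54 mm behind the grasp point. The pads swing forward as they close: fully open they stand 13 mm farther back than shut.
Start: joints at [1.17, 0.116, 1.442, -0, 1.584, -0.038], TCP at [0.24, 0.631, 0.231] pointing down, gripper open.
Joint ranges: [-2.83, 2.83], [-0.83, 2.19], [0.07, 2.5], [-1.14, 4.28], [0.01, 3], [-2.97, 2.97]. Speed limits (rad/s): [1.89, 1.89, 2.22, 3.14, 3.14, 3.14].

## Interface

Orientations are given as a unit quaternion [w, x, y, z].
In Python, from cell import bot, eyes, order gives the robot as it stands.
- The arm moves only by the shell command python3 -m inch 'ROWS' [FORCE]. ROWS is JSON, a list of rows, each a list of 7 numbers: the shift along the tool's x, y, z in m, then the turn, a rotation vector about the tool's x, y, z in rad, then the opening, from 0 (shut) to 1 (fully open). In form: [[tx, ty, tz, wx, wy, wz, hand], ...]. A call has 1 to 12 rows; each row shifts and turns the commanded pose from where the row before left it, along the tool's axes as they then stand; what a row does not reach is not made up. A row lasts 1/10 s, in which the tool goes at most 50 mm and 8.59 degrees, less where a joint would pass 70% of its speed; a pose out of reach is approached as far as the arm can. A call with a gripper value outside its range is refused whole. The fingers move at their own pace and stop on an object; FORCE is the grip in N (left out, the last holds). Time passes only in rows, so rows that do not move let the fingers close. It gives the time, the measured TCP pose, the force and the opening at its end, in the units of the state.
- bot.state(): the state, without advancing time (a new reading comes with each control period).
- eyes.grab_frame(name): name is "side" or "top"; returns the picture (400x640x3 uint8, red, green, blue); there is no depth.
- eyes.camera_info(name): a dict with "intrinsics" (3x3 intrinsics, pixels), "position" and "orientation" of the camera in the world. Camera axes: x right, y up, looking along -z (the intrinsics and any distortion apply to the point x, -y, -z); pixel columns grow to the right and rows downward; lengths in m; the calibration is good to about 2 mm. A picture is of the moment at which its call begins. camera_info takes no time and is no camera call.
- order.sign_off(): hands the job in, once; it reports no verdict.
The state is a dict: "t": time; "q": joint angles; "joint_velocities": joint speeds; "effort": joint torques, N m; "tool_pos": TCP position; "orientation": TCP orientation; "wrist_force": force on the tool from outside, world axes, zero at the start; "wrist_torque": the same for the moment, N m; "opening": opening from 0.0 (shut) to 1.0 (fully open).
Only numpy, scipy, OpenCV 4.12 (cv2) and the standard library are available. Lean on these libraries where they do the work, as an engineer would, in place of code of your own. Each camera call takes 0.05 s, during which the arm holds its last target. There are 200 camera calls.

## Task

Count off three steel bar handles on the rocking board without touching the handles: press the pocket end gently down until you feel it firm on its stop and all five handles have rolled out of the channel, then press the channel end gently back down until it is fully home, so that one handle lies in each of the three pockets and the two spare ones are back in the channel. Then let go; never lean hard on the board, and leave everything else on the bench where it is.

Things in the scene. Friction and masses are not known exactly. Their poses are not given: they have to be found in the camera images.
- stand: fixed grey steel stand, base plate 164 x 310 x 8 mm, two cheeks (at x = +-76 mm) carrying the board's pivot. Origin: centre of its underside, on the bench top; x along the pivot axis, which lies 125 mm above the origin; y along the board (channel end at +y, pocket end at -y), z up
- board: plywood counting board, 330 mm long (y), 132 wide (x), rocking like a see-saw on the pivot; a stiff friction joint keeps it where it is left. Origin on the pivot, level with the deck; z out of the deck. Starts home: channel end (+y) 0.34 rad below level, on a rigid rest. Side walls 25 mm, end walls 18 mm above the deck, inside x = +-61, y = +-161 mm. It can be rocked more than once
- pocket_pad (a point): centre of the top of the finger plate at the pocket end: aluminium with a black pad, 60 mm (x) by 55 mm, outside the end wall, flush with the deck, at (0, -199, 0) mm in the board's frame. Overcoming the hinge takes 1 to 9 N here. Rock slowly, about 0.2 to 0.3 rad/s; too fast and rods overrun the pockets
- channel_pad (a point): centre of the top of the like finger plate at the channel end, at (0, 199, 0) mm in the board's frame; 59 mm above the bench when the board is home. Overcoming the hinge takes 1 to 9 N here; at home it is rigid. With an end down, its end wall leans over the plate and can catch a finger that rises too close to it and drag the board up: press at this point or farther out, on either plate
- pocket0 (a point): the pocket next to the channel: crosswise slot 25 mm wide (y), 22 mm deep, so that a rod in it is flush with the deck and others roll over it. Point: middle of a seated rod, at (0, 5.5, -11) mm in the board's frame
- pocket1 (a point): same point of the middle pocket, at (0, -36.5, -11) mm in the board's frame
- pocket2 (a point): same point of the last pocket, at (0, -78.5, -11) mm in the board's frame; beyond it plain deck to the end wall at y = -161 mm, where the spare rods gather while that end is down
- channel (a point): centre of the channel's dark rubber floor, at (0, 104.5, -2) mm in the board's frame; the channel runs from y = 48 to 161 mm, 2 mm below the deck, with a shallow ramp up to the deck at y = 28 mm. A rod in it has its middle at z = 9 mm
- stop: stop under the pocket end: steel nut on the base plate at (0, -130, 8) mm in the stand's frame, with a round-headed screw whose height differs each time and is not reported. The board's underside meets it with the pocket end 0.33 to 0.43 rad below level; it is rigid and has to be felt
- rod0: polished steel bar handle with domed ends, 22 mm diameter, 110 mm long, about 80 g; five alike lie side by side across the channel. Origin at its middle, on its axis; x along the rod
- rod1: polished steel bar handle with domed ends, 22 mm diameter, 110 mm long, about 80 g; five alike lie side by side across the channel. Origin at its middle, on its axis; x along the rod
- rod2: polished steel bar handle with domed ends, 22 mm diameter, 110 mm long, about 80 g; five alike lie side by side across the channel. Origin at its middle, on its axis; x along the rod
- rod3: polished steel bar handle with domed ends, 22 mm diameter, 110 mm long, about 80 g; five alike lie side by side across the channel. Origin at its middle, on its axis; x along the rod
- rod4: polished steel bar handle with domed ends, 22 mm diameter, 110 mm long, about 80 g; five alike lie side by side across the channel. Origin at its middle, on its axis; x along the rod
- compound_bar: bar of brown polishing compound, 120 x 45 x 35 mm, beside the stand; bystander, leave where it is
- brush: bench brush, beside the stand; bystander, leave where it is
- jar: amber jar, 66 mm across, 85 mm tall; bystander, leave where it is
- felt_wheel: grey felt wheel lying flat, 120 mm across; bystander, leave where it is
- wrench: wrench lying on the bench; bystander, leave where it is
- elbow: brass elbow fitting, 80 mm; bystander, leave where it is
Not all that is in view belongs to the job. What is shaped like the rod2 but orange or pink is not meant.

How it is judged:
By the outcome, as a careful person would: the job done as asked, in the order asked, and still so for the second after the job is handed in, with the robot touching nothing.
It also fails if it takes over 72 s, if anything falls off the work surface, if the arm or the gripper's body presses on something with over 40 N, if the wrist force passes 120 N, or if a joint passes its speed limit or range.

## Working session

There is one attempt and no reset: what is moved stays moved. The work goes in short steps, Python scripts to look and compute and a shell command to move; the robot and the scene stay as the last step left them, time stands still between calls to the robot, and variables do not carry over. Pictures are saved under pics/ and viewed, about 8 in all and at most 12, crops included, and the job is handed in when it is done.

```bash
mkdir -p pics; ls
python3 - <<'E'
from cell import bot, eyes, order
import cv2
for n in("top","side"):
    cv2.imwrite(f"pics/{n}0.png",eyes.grab_frame(n)[:,:,::-1]); print(n,eyes.camera_info(n))
print(bot.state())
E
```

```text
pics
top {'intrinsics': array([[460.04290109,   0.        , 322.48908859],
       [  0.        , 460.04290109, 200.39399694],
       [  0.        ,   0.        ,   1.        ]]), 'position': array([ 0.3089482 , -0.01956858,  1.38800139]), 'orientation': array([ 0.70751238,  0.06433796, -0.05319345, -0.70175303])}
side {'intrinsics': array([[427.58974348,   0.        , 318.4413604 ],
       [  0.        , 427.58974348, 198.99142806],
       [  0.        ,   0.        ,   1.        ]]), 'position': array([0.18574563, 0.91250968, 1.2144697 ]), 'orientation': array([-0.15085613, -0.06278269,  0.35680598,  0.91977728])}
{'t': 0.1, 'q': array([ 1.17021901e+00,  1.16442375e-01,  1.44218326e+00,  3.19389374e-05,
        1.58402432e+00, -3.77676594e-02]), 'joint_velocities': array([ 0.00160128, -0.00348254, -0.00187066, -0.00113594,  0.00142918,
       -0.00031154]), 'effort': array([ 2.66276300e-03, -7.33658552e+01, -6.33792615e+01, -7.85898646e-05,
        5.32133243e-03, -7.12058159e-05]), 'tool_pos': array([0.23947144, 0.63090952, 0.23064251]), 'orientation': array([ 0.69541165,  0.12720764,  0.69559624, -0.12793247]), 'wrist_force': array([-2.24117744e-01,  6.11977721e-04, -8.47260878e-01]), 'wrist_torque': array([ 0.00821447, -0.02994967, -0.02580107]), 'opening': 0.9964216985745511}
```

View pics/top0.png

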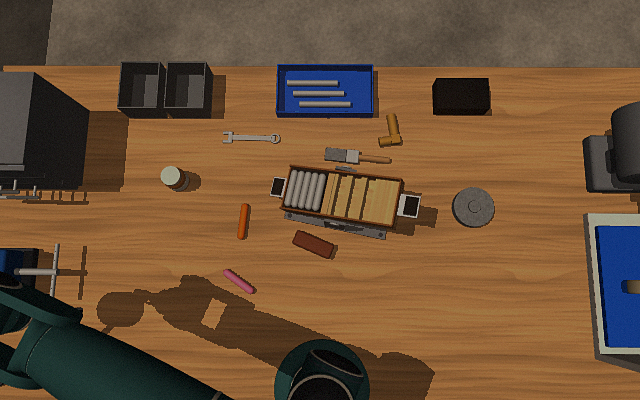

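View pics/side0.png

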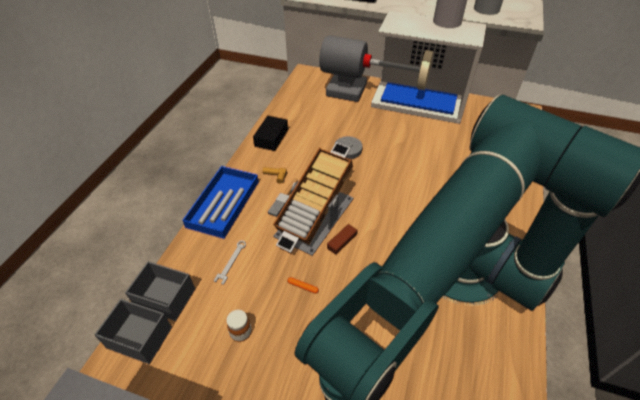

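Top view: channel pad at about (278,187), pocket pad at (409,206), five rods at x 288-325. Side view: channel pad at about (288,243), pocket pad at (341,150). Next I locate both pads by casting rays.

```bash
cat > h.py <<'E'
import numpy as np, cv2
from cell import bot, eyes, order
from scipy.spatial.transform import Rotation as R
def ray(n,p):
    c=eyes.camera_info(n);K=c["intrinsics"];w,x,y,z=c["orientation"]
    d=np.linalg.solve(K,[p[0],p[1],1.]);d=R.from_quat([x,y,z,w]).apply([d[0],-d[1],-d[2]])
    return np.array(c["position"]),d
def onplane(n,p,z):
    o,d=ray(n,p);return o+d*(z-o[2])/d[2]
def tri(p1,p2):
    a,d=ray("top",p1);b,e=ray("side",p2)
    s=np.linalg.lstsq(np.c_[d,-e],b-a,rcond=None)[0]
    return (a+s[0]*d+b+s[1]*e)/2, np.linalg.norm(a+s[0]*d-b-s[1]*e)
def dark(img,p,r=14,t=60):
    x,y=p;m=(img.max(2)<t).astype(np.uint8)[y-r:y+r,x-r:x+r]
    n,l,s,c=cv2.connectedComponentsWithStats(m)
    return [(c[i]+[x-r,y-r],int(s[i,4])) for i in range(1,n) if s[i,4]>15]
def axes(s):
    w,x,y,z=s["orientation"];return R.from_quat([x,y,z,w]).as_matrix()
E
python3 - <<'E'
from h import *
t=cv2.imread("pics/top0.png");s=cv2.imread("pics/side0.png")
for n,im,ps in(("top",t,[(278,187),(409,206)]),("side",s,[(288,243),(341,150)])):
    for p,z in zip(ps,(.0586,.1914)):
        for c,a in dark(im,p): print(n,z,c,a,onplane(n,c,z))
print(axes(bot.state()))
a=cv2.resize(t[150:250,250:440],None,fx=4,fy=4,interpolation=2); cv2.imwrite("pics/c1.png",a)
E
```

```text
top 0.0586 [286.72413793 186.37931034] 29 [0.57334798 0.10839997 0.0586    ]
top 0.0586 [277.30952381 186.26190476] 168 [0.57352217 0.13621888 0.0586    ]
top 0.1914 [397.50877193 206.29824561] 57 [ 0.495509   -0.19682941  0.1914    ]
top 0.1914 [410.60833333 205.64583333] 240 [ 0.49748577 -0.23116588  0.1914    ]
side 0.0586 [285.65591398 242.65591398] 93 [0.57583167 0.13618787 0.0586    ]
side 0.1914 [340.07462687 148.58208955] 67 [ 0.50075339 -0.23171852  0.1914    ]
[[-4.41704734e-04  3.54901773e-01  9.34903490e-01]
 [-9.61152638e-04  9.34902999e-01 -3.54902040e-01]
 [-9.99999441e-01 -1.05534687e-03 -7.18363055e-05]]
```

View pics/c1.png

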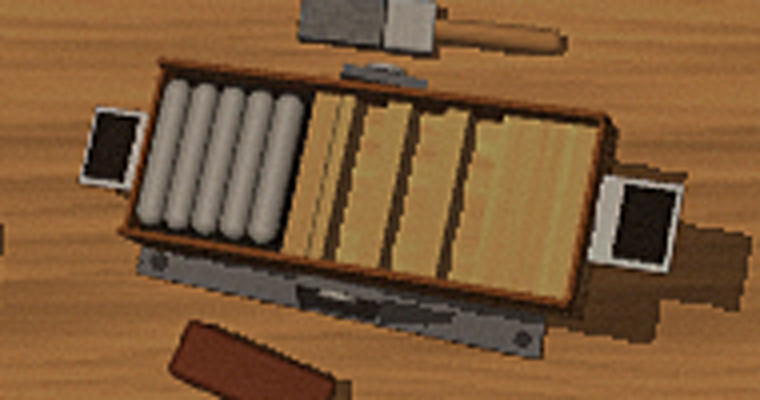

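Both views agree to about 3 mm. The pads come out 375.3 mm apart and 375.2 mm is expected, so the pivot is at about (0.537, -0.048) with the board's y axis along (0.201, 0.980). I'll rise, shut the fingers and turn the tool so its y lies along the pivot axis. Then I'll cross to above the pocket pad.

```bash
python3 -m inch '[[-0.01,0,0,0.1175,0,0,0],[-0.01,0,0,0.1175,0,0,0],[-0.01,0,0,0.1175,0,0,0],[-0.01,0,0,0.1175,0,0,0],[-0.01,0,0,0.1175,0,0,0],[-0.01,0,0,0.1175,0,0,0],[-0.01,0,0,0.1175,0,0,0],[-0.01,0,0,0.1175,0,0,0],[-0.01,0,0,0.1175,0,0,0],[-0.01,0,0,0.1175,0,0,0],[0,0,0,0.1175,0,0,0],[0,0,0,0.1175,0,0,0]]'
python3 -m inch '[[0,0.0178,0.0334,0,0,0,0],[0,0.0178,0.0334,0,0,0,0],[0,0.0178,0.0334,0,0,0,0],[0,0.0178,0.0334,0,0,0,0],[0,0.0178,0.0334,0,0,0,0],[0,0.0178,0.0334,0,0,0,0],[0,0.0178,0.0334,0,0,0,0],[0,0.0178,0.0334,0,0,0,0],[0,0.0178,0.0334,0,0,0,0],[0,0.0178,0.0334,0,0,0,0],[0,0.0178,0.0334,0,0,0,0],[0,0.0178,0.0334,0,0,0,0]]'
python3 -m inch '[[0,0.0178,0.0334,0,0,0,0],[0,0.0178,0.0334,0,0,0,0],[0,0.0178,0.0334,0,0,0,0],[0,0.0178,0.0334,0,0,0,0],[0,0.0178,0.0334,0,0,0,0],[0,0.0178,0.0334,0,0,0,0],[0,0.0178,0.0334,0,0,0,0],[0,0.0178,0.0334,0,0,0,0],[0,0.0178,0.0334,0,0,0,0],[0,0.0178,0.0334,0,0,0,0],[0,0.0178,0.0334,0,0,0,0],[0,0.0178,0.0334,0,0,0,0]]'
cat >> h.py <<'E'
def err(target):
    s=bot.state();A=axes(s);print("t",s["t"],"pos",s["tool_pos"].round(4),"F",s["wrist_force"].round(2),"open",round(s["opening"],3))
    print("tool-frame shift to target",(A.T@(np.array(target)-s["tool_pos"])).round(4),"y axis",A[:,1].round(3),"x axis",A[:,0].round(3))
E
python3 -c "
from h import *
err([.4971,-.2415,.205])"
```

```text
t: 1.3
tool_pos: [0.2396, 0.6311, 0.3312]
orientation: [-0.446, -0.549, -0.446, 0.549]
wrist_force: [-0.1, -0.6, -0.6]
opening: -0.001
t: 2.5
tool_pos: [0.3684, 0.1941, 0.3311]
orientation: [0.447, 0.548, 0.447, -0.548]
wrist_force: [-0.2, 0.7, -0.6]
opening: 0.0
t: 3.7
tool_pos: [0.4973, -0.2416, 0.331]
orientation: [-0.447, -0.548, -0.447, 0.548]
wrist_force: [0.9, 1.3, -0.5]
opening: 0.002
t 3.7 pos [ 0.4973 -0.2416  0.331 ] F [ 0.91  1.28 -0.5 ] open 0.002
tool-frame shift to target [ 0.126  -0.0002 -0.    ] y axis [ 0.98  -0.201 -0.   ] x axis [-0.  0. -1.]
```

```bash
python3 -m inch '[[0.02,0,0,0,0,0,0],[0.03,0,0,0,0,0,0],[0.03,0,0,0,0,0,0],[0.03,0,0,0,0,0,0],[0.01,0,0,0,0,0,0],[0.004,0,0,0,0,0,0],[0,0,0,0,0,0,0]]'
python3 -m inch '[[0.003,0,0,0,0,0,0],[0.003,0,0,0,0,0,0],[0.003,0,0,0,0,0,0],[0.003,0,0,0,0,0,0],[0.004,0,0,0,0,0,0],[0.004,0,0,0,0,0,0]]'
python3 -c "
from h import *
err([.4971,-.2415,.185])
cv2.imwrite('pics/s1.png',cv2.resize(eyes.grab_frame('side')[80:270,220:420,::-1],None,fx=3,fy=3))"
```

```text
t: 4.4
tool_pos: [0.4974, -0.24, 0.2081]
orientation: [0.447, 0.548, 0.447, -0.548]
wrist_force: [0.1, -0.4, 0.3]
opening: -0.001
t: 5.0
tool_pos: [0.4975, -0.2404, 0.1881]
orientation: [0.448, 0.548, 0.446, -0.548]
wrist_force: [-0.3, -2.5, 6.4]
opening: 0.004
t 5.0 pos [ 0.4975 -0.2404  0.1881] F [-0.27 -2.51  6.43] open 0.004
tool-frame shift to target [ 0.0031 -0.0002  0.0012] y axis [ 0.98  -0.201  0.002] x axis [ 0.001 -0.001 -1.   ]
```

View pics/s1.png

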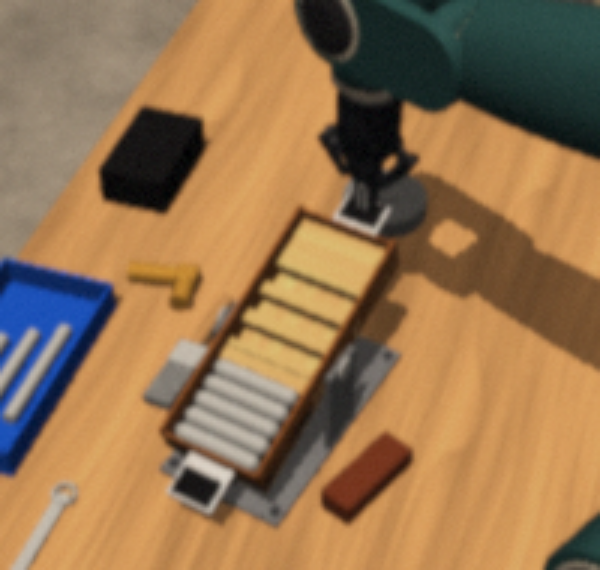

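The finger sits on the pocket pad (about (362,212) in the crop) and pushes with about 6 N. The board is turning, so I continue at about 0.22 rad/s.

```bash
python3 -m inch '[[0.0045,0,0,0,0,0,0],[0.0045,0,0,0,0,0,0],[0.0045,0,0,0,0,0,0],[0.0045,0,0,0,0,0,0],[0.0045,0,0,0,0,0,0],[0.0045,0,0,0,0,0,0],[0.0045,0,0,0,0,0,0],[0.0045,0,0,0,0,0,0],[0.0045,0,0,0,0,0,0],[0.0045,0,0,0,0,0,0],[0.0045,0,0,0,0,0,0],[0.0045,0,0,0,0,0,0]]'
python3 -m inch '[[0.0045,0,0,0,0,0,0],[0.0045,0,0,0,0,0,0],[0.0045,0,0,0,0,0,0],[0.0045,0,0,0,0,0,0],[0.0045,0,0,0,0,0,0],[0.0045,0,0,0,0,0,0],[0.0045,0,0,0,0,0,0],[0.0045,0,0,0,0,0,0],[0.0045,0,0,0,0,0,0],[0.0045,0,0,0,0,0,0],[0.004,0,0,0,0,0,0],[0.004,0,0,0,0,0,0]]'
python3 -m inch '[[0.003,0,0,0,0,0,0],[0.003,0,0,0,0,0,0],[0.002,0,0,0,0,0,0],[0.002,0,0,0,0,0,0]]'
python3 -c "
from h import *
err([.4971,-.2415,.063])"
```

```text
t: 6.25
tool_pos: [0.4976, -0.2406, 0.134]
orientation: [-0.448, -0.548, -0.446, 0.548]
wrist_force: [-0.6, -4.1, 5.9]
opening: 0.001
t: 7.45
tool_pos: [0.4977, -0.2398, 0.0808]
orientation: [0.447, 0.548, 0.447, -0.548]
wrist_force: [1.5, 2.6, 5.3]
opening: 0.004
t: 7.85
tool_pos: [0.4974, -0.2399, 0.0704]
orientation: [0.447, 0.548, 0.447, -0.548]
wrist_force: [1.2, 1.5, 4.3]
opening: 0.003
t 7.85 pos [ 0.4974 -0.2399  0.0704] F [1.21 1.48 4.28] open 0.003
tool-frame shift to target [ 0.0074 -0.      0.0016] y axis [ 0.98  -0.201  0.   ] x axis [ 0. -0. -1.]
```

```bash
python3 -m inch '[[0.002,0,0,0,0,0,0],[0.002,0,0,0,0,0,0],[0.002,0,0,0,0,0,0]]'
python3 -m inch '[[0.0015,0,0,0,0,0,0]]' | grep -v or; python3 -m inch '[[0.0015,0,0,0,0,0,0]]'| grep -v or
```

```text
t: 8.15
tool_pos: [0.4972, -0.24, 0.0641]
orientation: [-0.447, -0.548, -0.447, 0.548]
wrist_force: [0.1, 0.0, 2.1]
opening: -0.003
t: 8.25
tool_pos: [0.4972, -0.2399, 0.0625]
opening: -0.001
t: 8.35
tool_pos: [0.4972, -0.2399, 0.0611]
opening: 0.001
```

```bash
python3 -m inch '[[0.0015,0,0,0,0,0,0]]' | grep -E 'pos|force'; python3 -m inch '[[0.001,0,0,0,0,0,0]]'| grep -E 'pos|force'
```

```text
tool_pos: [0.4972, -0.2399, 0.0597]
wrist_force: [-0.3, 2.2, 2.9]
tool_pos: [0.4972, -0.2399, 0.0587]
wrist_force: [1.2, 1.1, 2.7]
```

```bash
python3 -m inch '[[0.001,0,0,0,0,0,0]]' | grep -E 'pos|force'; python3 -m inch '[[0.001,0,0,0,0,0,0]]'| grep -E 'pos|force'
```

```text
tool_pos: [0.4973, -0.2399, 0.0577]
wrist_force: [-0.5, 1.6, 2.9]
tool_pos: [0.4972, -0.24, 0.0567]
wrist_force: [-0.2, 1.4, 2.4]
```

```bash
python3 -m inch '[[0.001,0,0,0,0,0,0]]' | grep -E 'pos|force'; python3 -m inch '[[0.001,0,0,0,0,0,0]]'| grep -E 'pos|force'
```

```text
tool_pos: [0.4973, -0.24, 0.0558]
wrist_force: [-0.1, 0.1, 3.6]
tool_pos: [0.4973, -0.24, 0.0547]
wrist_force: [0.0, 1.4, 3.1]
```

```bash
python3 -m inch '[[0.001,0,0,0,0,0,0]]' | grep -E 'pos|force'; python3 -m inch '[[0.001,0,0,0,0,0,0]]'| grep -E 'pos|force'
```

```text
tool_pos: [0.4974, -0.2399, 0.054]
wrist_force: [-1.6, 3.9, 10.8]
tool_pos: [0.4975, -0.2399, 0.0536]
wrist_force: [-4.2, 5.4, 18.2]
```

```bash
python3 -m inch '[[0.001,0,0,0,0,0,0]]' | grep -E 'pos|force'
```

```text
tool_pos: [0.4976, -0.2398, 0.0532]
wrist_force: [-7.2, 8.5, 25.5]
```

The force climbed from 3 N to 25 N in three 1 mm steps at z≈0.054, so the board is firm on its stop (about 0.36 rad). I ease off, let the rods settle and look.

```bash
python3 -m inch '[[-0.002,0,0,0,0,0,0],[0,0,0,0,0,0,0],[0,0,0,0,0,0,0],[0,0,0,0,0,0,0],[0,0,0,0,0,0,0],[0,0,0,0,0,0,0],[0,0,0,0,0,0,0],[0,0,0,0,0,0,0],[0,0,0,0,0,0,0],[0,0,0,0,0,0,0]]'
python3 -c "
from h import *
err([.4971,-.2415,.063])
cv2.imwrite('pics/s2.png',cv2.resize(eyes.grab_frame('side')[80:270,220:420,::-1],None,fx=3,fy=3))"
```

```text
t: 10.25
tool_pos: [0.4974, -0.24, 0.0541]
orientation: [0.447, 0.548, 0.447, -0.548]
wrist_force: [-0.2, 1.7, 6.8]
opening: -0.001
t 10.25 pos [ 0.4974 -0.24    0.0541] F [-0.2   1.66  6.84] open -0.001
tool-frame shift to target [-0.0089 -0.      0.0015] y axis [ 0.98  -0.201  0.   ] x axis [ 0. -0. -1.]
```

View pics/s2.png

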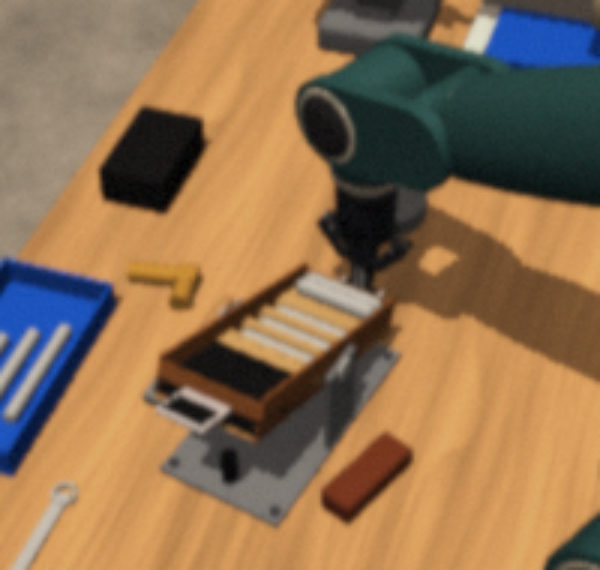

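The channel is empty. Rods are seated in the three pockets (crop (278,345), (295,330), (310,318)) and the two spares lie at the end wall (340,292). Now I lift off and cross to the channel pad.

```bash
python3 -m inch '[[-0.003,0,0.001,0,0,0,0],[-0.007,0,0.002,0,0,0,0],[-0.02,0,0.002,0,0,0,0],[-0.035,0,0,0,0,0,0],[-0.04,0,0,0,0,0,0],[-0.04,0,0,0,0,0,0],[-0.04,0,0,0,0,0,0],[-0.04,0,0,0,0,0,0],[-0.04,0,0,0,0,0,0],[0,0,0,0,0,0,0]]'
python3 -m inch '[[0,0,-0.02,0,0,0,0],[0,0,-0.035,0,0,0,0],[0,0,-0.035,0,0,0,0],[0,0,-0.035,0,0,0,0],[0,0,-0.035,0,0,0,0],[0,0,-0.035,0,0,0,0],[0,0,-0.035,0,0,0,0],[0,0,-0.035,0,0,0,0],[0,0,-0.035,0,0,0,0],[0,0,-0.035,0,0,0,0],[0,0,-0.035,0,0,0,0],[0,0,-0.03,0,0,0,0]]'
python3 -m inch '[[0.01,0,-0.001,0,0,0,0],[0.02,0,0,0,0,0,0],[0.02,0,0,0,0,0,0],[0.02,0,0,0,0,0,0],[0.02,0,0,0,0,0,0],[0,0,0,0,0,0,0]]'
python3 -c "
from h import *
err([.5767,.1463,.209])"
```

```text
t: 11.3
tool_pos: [0.4968, -0.2454, 0.325]
orientation: [0.449, 0.549, 0.445, -0.547]
wrist_force: [1.4, -0.8, -0.2]
opening: 0.001
t: 12.5
tool_pos: [0.5765, 0.1486, 0.3185]
orientation: [-0.447, -0.548, -0.447, 0.548]
wrist_force: [-0.3, -0.8, -0.5]
opening: -0.002
t: 13.1
tool_pos: [0.5757, 0.1472, 0.2256]
orientation: [-0.446, -0.546, -0.448, 0.549]
wrist_force: [1.2, -1.0, 0.6]
opening: -0.004
t 13.1 pos [0.5757 0.1472 0.2256] F [ 1.16 -0.97  0.61] open -0.004
tool-frame shift to target [0.0166 0.0013 0.0006] y axis [ 0.98  -0.201 -0.004] x axis [-0.004 -0.001 -1.   ]
```

```bash
python3 -m inch '[[0.008,0.001,0,0,0,0,0],[0.006,0,0,0,0,0,0],[0.003,0,0,0,0,0,0],[0.003,0,0,0,0,0,0],[0.003,0,0,0,0,0,0],[0.003,0,0,0,0,0,0],[0.003,0,0,0,0,0,0],[0.004,0,0,0,0,0,0]]'
python3 -m inch '[[0.004,0,0,0,0,0,0],[0.0045,0,0,0,0,0,0],[0.0045,0,0,0,0,0,0]]'
python3 -c "
from h import *
err([.5767,.1463,.185])"
```

```text
t: 13.9
tool_pos: [0.5781, 0.1484, 0.1967]
orientation: [0.447, 0.549, 0.447, -0.547]
wrist_force: [0.9, 5.5, 5.9]
opening: -0.002
t: 14.2
tool_pos: [0.578, 0.1482, 0.1835]
orientation: [0.447, 0.548, 0.447, -0.547]
wrist_force: [1.3, 2.2, 4.6]
opening: -0.003
t 14.2 pos [0.578  0.1482 0.1835] F [1.33 2.23 4.57] open -0.003
tool-frame shift to target [-0.0015 -0.0009  0.0021] y axis [ 0.98  -0.2    0.001] x axis [ 0.002  0.001 -1.   ]
```

```bash
python3 -m inch '[[0.0045,0,0,0,0,0,0],[0.0045,0,0,0,0,0,0],[0.0045,0,0,0,0,0,0],[0.0045,0,0,0,0,0,0],[0.0045,0,0,0,0,0,0],[0.0045,0,0,0,0,0,0],[0.0045,0,0,0,0,0,0],[0.0045,0,0,0,0,0,0],[0.0045,0,0,0,0,0,0],[0.0045,0,0,0,0,0,0],[0.0045,0,0,0,0,0,0],[0.0045,0,0,0,0,0,0]]'
python3 -m inch '[[0.0045,0,0,0,0,0,0],[0.0045,0,0,0,0,0,0],[0.0045,0,0,0,0,0,0],[0.0045,0,0,0,0,0,0],[0.0045,0,0,0,0,0,0],[0.0045,0,0,0,0,0,0],[0.0045,0,0,0,0,0,0],[0.0045,0,0,0,0,0,0],[0.0045,0,0,0,0,0,0],[0.0045,0,0,0,0,0,0],[0.004,0,0,0,0,0,0],[0.004,0,0,0,0,0,0]]'
python3 -m inch '[[0.003,0,0,0,0,0,0],[0.003,0,0,0,0,0,0],[0.002,0,0,0,0,0,0]]'
```

```text
t: 15.4
tool_pos: [0.5781, 0.1483, 0.1294]
orientation: [0.447, 0.549, 0.447, -0.547]
wrist_force: [1.2, 3.8, 4.9]
opening: -0.003
t: 16.6
tool_pos: [0.5781, 0.1476, 0.0763]
orientation: [0.447, 0.548, 0.447, -0.548]
wrist_force: [-1.4, -2.3, 4.0]
opening: -0.0
t: 16.9
tool_pos: [0.5778, 0.1478, 0.0677]
orientation: [0.447, 0.548, 0.447, -0.548]
wrist_force: [0.4, -1.4, 4.1]
opening: -0.004
```

```bash
python3 -m inch '[[0.0015,0,0,0,0,0,0],[0.0015,0,0,0,0,0,0]]' | grep -E 'pos|force';  python3 -m inch '[[0.001,0,0,0,0,0,0]]'| grep -E 'pos|force'
```

```text
tool_pos: [0.5776, 0.1478, 0.0647]
wrist_force: [-0.0, -2.3, 3.5]
tool_pos: [0.5776, 0.1478, 0.0636]
wrist_force: [-0.8, -0.6, 2.6]
```

```bash
python3 -m inch '[[0.001,0,0,0,0,0,0]]' | grep -E 'pos|force';  python3 -m inch '[[0.001,0,0,0,0,0,0]]'| grep -E 'pos|force'
```

```text
tool_pos: [0.5776, 0.1478, 0.0627]
wrist_force: [-0.2, -1.2, 4.4]
tool_pos: [0.5777, 0.1478, 0.0618]
wrist_force: [-0.2, -1.3, 4.0]
```

```bash
python3 -m inch '[[0.001,0,0,0,0,0,0]]' | grep -E 'pos|force';  python3 -m inch '[[0.001,0,0,0,0,0,0]]'| grep -E 'pos|force'
```

```text
tool_pos: [0.5777, 0.1478, 0.0607]
wrist_force: [-0.5, -1.1, 3.8]
tool_pos: [0.5777, 0.1478, 0.0597]
wrist_force: [-0.3, -1.2, 3.5]
```

```bash
python3 -m inch '[[0.001,0,0,0,0,0,0]]' | grep -E 'pos|force'
```

```text
tool_pos: [0.5777, 0.1478, 0.0587]
wrist_force: [-0.6, -1.5, 3.2]
```

```bash
python3 -m inch '[[0.001,0,0,0,0,0,0]]' | grep -E 'pos|force'
```

```text
tool_pos: [0.5777, 0.1478, 0.0577]
wrist_force: [0.1, -1.0, 3.1]
```

```bash
python3 -m inch '[[0.001,0,0,0,0,0,0]]' | grep -E 'pos|force'
```

```text
tool_pos: [0.5777, 0.1478, 0.0567]
wrist_force: [-1.2, -2.3, 8.6]
```

```bash
python3 -m inch '[[0.001,0,0,0,0,0,0]]' | grep -E 'pos|force'
```

```text
tool_pos: [0.5779, 0.1478, 0.0565]
wrist_force: [-5.1, -2.4, 18.1]
```

```bash
python3 -m inch '[[0.001,0,0,0,0,0,0]]' | grep -E 'pos|force'
```

```text
tool_pos: [0.578, 0.1478, 0.0563]
wrist_force: [-10.6, -5.2, 26.2]
```

The board is firm at home: 3 N to 26 N within 1 mm at z≈0.0565. I ease off, wait for the rods to roll, lift clear and look.

```bash
python3 -m inch '[[-0.002,0,0,0,0,0,0],[0,0,0,0,0,0,0],[0,0,0,0,0,0,0],[0,0,0,0,0,0,0],[0,0,0,0,0,0,0],[0,0,0,0,0,0,0],[0,0,0,0,0,0,0],[0,0,0,0,0,0,0]]'
python3 -m inch '[[-0.003,0,-0.001,0,0,0,0],[-0.007,0,-0.002,0,0,0,0],[-0.02,0,-0.002,0,0,0,0],[-0.03,0,-0.01,0,0,0,0],[-0.04,0,-0.02,0,0,0,0],[-0.04,0,-0.03,0,0,0,0],[-0.04,0,-0.03,0,0,0,0],[-0.04,-0.01,-0.03,0,0,0,0],[-0.03,-0.02,-0.03,0,0,0,0],[0,-0.02,-0.03,0,0,0,0],[0,-0.02,-0.02,0,0,0,0],[0,0,0,0,0,0,0]]'
python3 - <<'E'
from h import *
t=eyes.grab_frame("top")[:,:,::-1];s=eyes.grab_frame("side")[:,:,::-1]
cv2.imwrite("pics/t3.png",t);cv2.imwrite("pics/s3.png",s)
c=np.hstack([cv2.resize(t[150:250,250:440],(570,300)), ]);d=cv2.resize(s[130:260,220:410],(570,390)[0:2])
cv2.imwrite("pics/f.png",np.vstack([c,d[:290]]))
for n,im,ps in(("top",t,[(278,187),(409,206)]),("side",s,[(288,243),(341,150)])):
    for p in ps: print(n,[(c.round(1),a) for c,a in dark(im,p)])
err([0,0,0])
E
```

```text
t: 18.9
tool_pos: [0.5777, 0.1479, 0.0568]
orientation: [0.447, 0.548, 0.447, -0.548]
wrist_force: [-0.0, 0.6, 4.6]
opening: -0.002
t: 20.1
tool_pos: [0.5485, 0.3647, 0.3063]
orientation: [-0.448, -0.547, -0.448, 0.547]
wrist_force: [0.3, 0.2, -0.5]
opening: -0.003
top [(array([277.3, 186.3]), 170), (array([285.8, 190.7]), 26)]
top [(array([397. , 205.3]), 30), (array([410.6, 205.6]), 236)]
side [(array([285.9, 242.7]), 110)]
side []
t 20.2 pos [0.55   0.3624 0.3061] F [-0.16 -0.16  0.06] open 0.001
tool-frame shift to target [ 0.3063 -0.4666  0.4648] y axis [ 0.98  -0.199 -0.   ] x axis [-0. -0. -1.]
```

View pics/f.png

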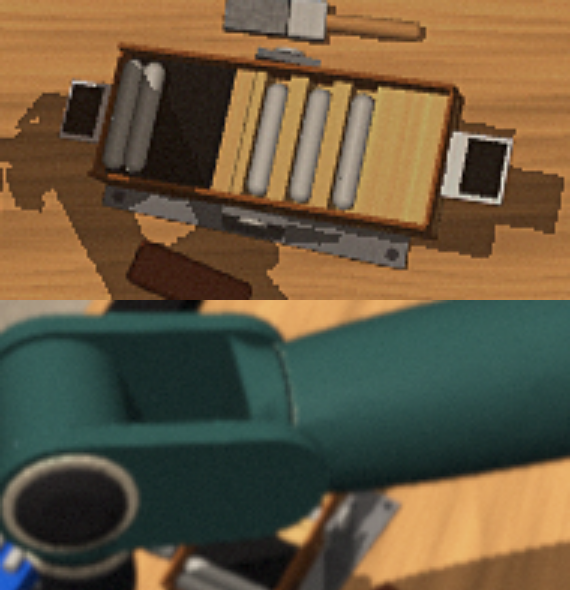

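Top view: one rod sits in each of the three pockets (crop x≈267, 310, 350) and the two spares are in the channel (x≈122, 147). Both pads are back on their starting pixels, so the board is home. The robot touches nothing, so I hand in.

```bash
python3 -c "
from cell import order
print(order.sign_off())"
```

```text
the job is handed in; nothing more can be done
None
```

The job is done and handed in at about 20 s: one handle lies in each of the three pockets, and the two spares are back in the channel. I never touched the handles.

- **Pocket end:** I pressed it down slowly, at about 0.22 rad/s, until it was firm on its stop. The force rose from 3 N to 25 N, with the board at about 0.36 rad. The side picture then showed the channel empty, three rods seated and two at the end wall.
- **Channel end:** I pressed it back down until it was rigid, with the force rising from 3 N to 26 N. It stopped about 2 mm lower than I had calculated, which is within the camera calibration.
- **Last checks:** In the final top picture both finger plates are within 0.1 px of where they started, so the board is fully home. The gripper was clear, with the wrist force near zero. The brush and compound bar look undisturbed in that picture. I did not check the other bystanders again, but the arm went nowhere near them at low height.
- **One check that failed:** The arm blocked the final side view of the pockets and the pocket plate, so the rod count rests on the top picture alone.

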